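Refit the lid of an equipment box and latch it on its push catch

ROBOT

A 7-joint arm with a two-finger parallel gripper is mounted at the origin on the work surface. World frame = base frame: x ahead of the robot, y to its left, z up, the work surface at z = 0. Lengths are in m, angles in rad, forces in N, time in s.
With the tool pointing down it reaches from about 0.425 to 1.025 m from the base axis. Payload 9.4 kg.
Tool frame: the origin (TCP) lies on the mounting face of the last link; the fingertips stand 186 mm ahead of it and the grasp point (between the pads) lies 167 mm ahead of it; z points along the fingers, y is the direction in which the jaws open and shut (so a half turn about z gives the same grasp; the last joint's range is limited). The gripper opens to 93 mm and grips with 3 to 60 N. Pads are 15 mm wide; open, the fingers measure 128 mm over their backs; the gripper's body (75 mm by 188 mm) begins 65 mm behind the grasp point.
Start: joints at [1.117, 0.599, -0.003, 1.599, 0.002, 0.943, -0.08], TCP at [0.267, -0.674, 0.405] pointing down, gripper open.
Joint ranges: [-2.57, 2.57], [-0.35, 1.97], [-1.29, 1.29], [0.11, 2.56], [-1.05, 4.19], [0.11, 1.86], [-2.63, 2.63]. Speed limits (rad/s): [2.22, 2.22, 3.01, 3.01, 3.14, 3.14, 3.14].

INTERFACE

Orientations are given as a unit quaternion [w, x, y, z].
In Python, from station import ctrl, claw, sensors, viewer gives the robot as it stands. The module is installed in compiled form; this text tells all that it offers. Calls block until the motion is done:
- ctrl.move_pose(position, orientation): joint-space move of the TCP to a pose.
- ctrl.move_straight(position, v=0.15, attitude=None): straight line of the TCP; attitude=None keeps the orientation; v is the mean speed in m/s.
- ctrl.move_j(angles): joint-space move.
- claw.grip(opening): opening from 0.0 (shut) to 1.0 (fully open); the grip force is fixed at half the most; returns when the fingers have stopped.
- ctrl.pause(seconds).
- ctrl.inverse_kinematics(position, orientation): joint angles nearest the present ones, or None.
- sensors.get_obs(): the state.
- viewer.grab_frame(name): name is "side" or "top"; returns a dict with "color" (480x640x3 uint8, blue, green, red), "range_z" (480x640 float32, m along the optical axis (not along the pixel's ray), 0 where there is no reading), "fov_y" (degrees; the focal length in pixels is half the picture's height over the tangent of half this angle, whatever the lens; pixels are square), "cx", "cy" (the principal point, pixels), "pose" (4x4, takes a point from camera to world coordinates). Camera axes: x right, y down, z forward; pixel columns grow to the right and rows downward; lengths in m; the calibration is good to about 2 mm. A picture is of the moment at which its call begins.
A pose or a line that the arm cannot do raises ctrl.PlanningError and nothing moves.
- ctrl.hand_in(): hands the job in, once; it reports no verdict.
The state is a dict: "time": time; "joints": joint angles; "dq": joint speeds; "joint_torque": joint torques, N m; "tool_pos": TCP position; "eef_rot": TCP orientation; "force": force on the tool from outside, world axes, zero at the start; "moment": the same for the moment, N m; "width": opening from 0.0 (shut) to 1.0 (fully open).
Only numpy, scipy, OpenCV 4.12 (cv2) and the standard library are available. Lean on these libraries where they do the work, as an engineer would, in place of code of your own. Each camera call takes 0.05 s, during which the arm holds its last target. There are 200 camera calls.

TASK

The push catch in the open equipment box has been knocked shut, so it cannot take the lid: press it to pop it open, then lay the lid level over the box's two dowels and press it down until the catch latches and keeps it fully home. Press firmly but do not force anything, let go of the lid when done, and leave the loose parts lying around it where they are.

Things in the scene. Friction and masses are not known exactly. Their poses are not given: they have to be found in the camera images.
- seat (a point): Centre of the top flange of the fixed, riveted aluminium box, level with the flange's upper face, 85 mm above the bench. The box is 160 mm long (x axis) and 120 mm wide (y), z up, with 18 mm mounting feet along its long sides, open on top (112 x 92 mm inside the flange). The push catch stands on a bridge in the middle of the opening, centred on this point.
- dowel_a (a point): Tip of the steel dowel on the flange at x = +65 mm, y = 0 from the seat point. Both dowels are 8 mm in diameter and rise 24 mm above the flange; the top 6 mm taper to 3 mm diameter.
- dowel_b (a point): Tip of the second, equal dowel, at x = -65 mm, y = 0 from the seat point.
- latch_top (a point): Top of the catch's plunger: two grey cheeks (15 mm along x, 3 mm along y, 23 mm apart) beside two red claws. Press it straight down here with closed fingertips. Height over the seat point: +10.5 mm out (claws spread), +2.5 mm latched (claws shut), -1.5 mm at the end of the stroke. The striker's pad lies 9.5 mm lower, between the cheeks. Around it the opening is free to 6 mm below the flange.
- latch (a joint): How far the plunger is in, m: 0 out, claws open; 0.008 latched, claws shut; 0.012 hard stop. It starts latched. A spring pushes it out (5 N out, 7 N at the stop). Push-push: each press right to the stop, then let back, changes the state (latched pops out, out latches); this happens in the last 0.8 mm of the stroke at about 10 N, and the force rises steeply at the stop. A shorter press changes nothing.
- lid_grip (a point): Centre of the grip bar of the lid's yellow bow handle: 96 mm long (x), 12 mm wide (y), 10 mm high, 22 mm clear under it, over the lid's centre. Height over the seat point: 55 mm when the plate meets the dowel tips, 44 resting unlatched on the catch (also if its claws are shut), 36 latched home, 32 at the stop. Press on the middle of the bar's top, 5 mm above this point.
- lid_hole_a (a point): Lower mouth of one of the lid's two 9.6 mm dowel holes, at x = +65 mm, y = 0, 31 mm below the handle point. The lid is a loose aluminium plate 174 x 134 x 4 mm, about 0.22 kg, with a 14 mm skirt folded down all round (4 mm clear of the box walls); its top is 27 mm and its skirt's edge 45 mm below the handle point. It starts upright on the bench.
- lid_hole_b (a point): Lower mouth of the other dowel hole, at x = -65 mm, y = 0. The lid fits either way round.
- striker (a point): Middle of the underside of the mushroom striker under the lid's centre, 43 mm below the handle point: head 16 mm in diameter, 4 mm high, on a 5 mm stem; it hangs 12 mm below the plate. It stands on the catch's pad between the open claws; as the plunger is pressed in they close over its head and hold the lid. It cannot enter shut claws.
- doubler: Bystander: loose aluminium doubler plate 100 x 66 x 8 mm; origin at the centre of its underside.
- collar: Bystander: loose aluminium tube flange, square base 62 x 62 x 6 mm with a round collar 48 mm in diameter, 32 mm high in all; origin at the centre of its underside.
- clamp: Bystander: loose yellow and black bar clamp lying flat, 200 mm long (x), 140 mm wide, 24 mm high; origin on the bar's underside plane at its middle.
- driver: Bystander: loose screwdriver lying on the bench along its x axis; origin at its underside.
Mind the look-alikes: they are no part of the job. Leave any pink or turquoise look-alike of the part that bears lid_grip alone. What is shaped like the part that bears seat but purple is not meant.

How it is judged:
By the outcome, as a careful person would: the job done as asked, in the order asked, and still so for the second after the job is handed in, with the robot touching nothing.
It also fails if it takes over 58 s, if anything falls off the work surface, if the arm or the gripper's body presses on something with over 40 N, if the wrist force passes 120 N, or if a joint passes its speed limit or range.

## Working session

There is one attempt and no reset: what is moved stays moved. The work goes in short steps, each a Python script; the robot and the scene stay as the last script left them, time stands still between calls to the robot, and variables do not carry over. Pictures are saved under pics/ and viewed, about 8 in all and at most 12, crops included, and the job is handed in when it is done.

```bash
mkdir -p pics; cat > h.py <<'E'
import numpy as np, cv2, pickle
from station import ctrl, claw, sensors, viewer
def snap(name,tag):
    f=viewer.grab_frame(name); cv2.imwrite(f'pics/{tag}.png',f['color']); pickle.dump(f,open(f'pics/{tag}.pkl','wb')); return f
def load(tag): return pickle.load(open(f'pics/{tag}.pkl','rb'))
def cloud(f):
    z=f['range_z'].astype(float); F=240/np.tan(np.radians(f['fov_y'])/2)
    v,u=np.mgrid[:480,:640]
    p=np.stack([(u-f['cx'])/F*z,(v-f['cy'])/F*z,z],-1)
    P=p@f['pose'][:3,:3].T+f['pose'][:3,3]; P[z==0]=np.nan; return P
E
python3 - <<'E'
from h import *
for n in ('top','side'):
    f=snap(n,n+'0'); print(n,f['fov_y'],f['cx'],f['cy'],f['pose'].round(3).tolist())
print(sensors.get_obs())
E
```

```text
top 52.94187542141665 322.7499055852613 230.12512373063555 [[-0.028, -0.998, 0.061, 0.434], [-1.0, 0.027, -0.009, 0.02], [0.008, -0.061, -0.998, 1.121], [0.0, 0.0, 0.0, 1.0]]
side 54.068029644952965 323.1487532522736 246.0009473990619 [[-0.803, -0.387, 0.453, 0.013], [-0.595, 0.525, -0.608, 0.701], [-0.003, -0.758, -0.652, 0.812], [0.0, 0.0, 0.0, 1.0]]
{'time': 0.1, 'joints': array([ 1.11729253,  0.60003372, -0.00252121,  1.60003237,  0.00178785,
        0.9428893 , -0.07978545]), 'dq': array([ 0.00012103, -0.0008431 , -0.00153913, -0.00061601, -0.00019995,
        0.00053479,  0.00073632]), 'joint_torque': array([ 5.64151458e-03, -7.66552091e+01,  1.50078859e+00, -2.52937818e+01,
       -5.25322021e-02,  1.35360420e-02,  5.23214590e-05]), 'tool_pos': array([ 0.26670129, -0.67397835,  0.40396096]), 'eef_rot': array([-6.53053894e-04,  9.82300114e-01,  1.87312637e-01, -1.90760624e-04]), 'force': array([-0.65847464,  0.44016944, -0.3340287 ]), 'moment': array([-0.02378717, -0.02131015, -0.07025179]), 'width': 0.999755422041489}
```

View pics/top0.png

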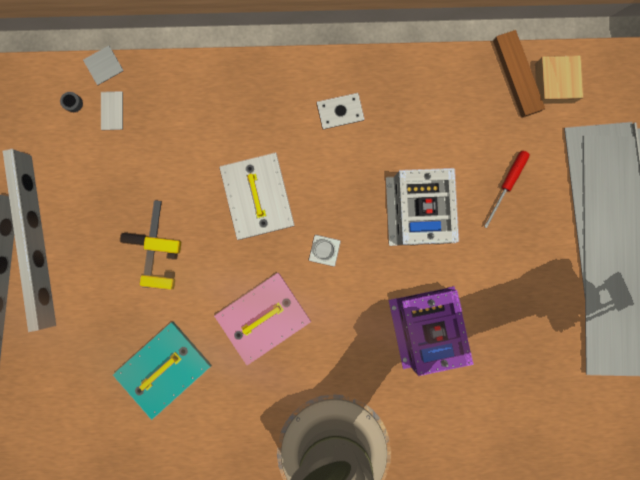

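View pics/side0.png

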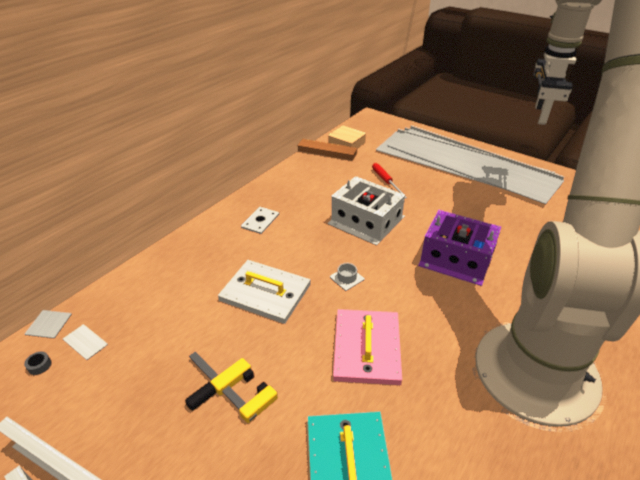

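Top view: the white/aluminium lid is at (257,195), with pink (262,318) and turquoise (161,371) look-alikes. The aluminium box is at (428,206), with a purple look-alike at (435,333). The white lid and bare aluminium box fit the description. I'll confirm both in an enlarged crop.

```bash
python3 - <<'E'
from h import *
f=load('top0'); c=f['color']; P=cloud(f)
a=cv2.resize(c[145:245,210:304],None,fx=4.2,fy=4.2*1.2/1.2,interpolation=3); b=cv2.resize(c[160:260,380:474],None,fx=4.2,fy=4.2,interpolation=3)
cv2.imwrite('pics/crop0.png',np.hstack([a,b]))
# lid: plate points by height, handle points by height
for n,(v0,v1,u0,u1) in dict(lid=(145,245,210,304),box=(160,255,380,468)).items():
    Q=P[v0:v1,u0:u1].reshape(-1,3); z=Q[:,2]
    h,e=np.histogram(z[z>-.02],bins=np.arange(-.01,.13,.004)); print(n,[(round(e[i],3),int(h[i])) for i in range(len(h)) if h[i]])
def rect(Q):
    r=cv2.minAreaRect((Q[:,:2]*1000).astype(np.float32)); return [np.round(x,1).tolist() for x in map(np.array,r)], Q.mean(0).round(4)
Q=P[145:245,210:304].reshape(-1,3)
print('plate+',rect(Q[(Q[:,2]>.008)&(Q[:,2]<.03)])); print('handle',rect(Q[(Q[:,2]>.04)]))
Q=P[160:255,380:468].reshape(-1,3)
print('flange',rect(Q[(Q[:,2]>.078)&(Q[:,2]<.092)])); print('high',Q[Q[:,2]>.095].round(3).tolist())
print('feet',rect(Q[(Q[:,2]>.078)]))
E
```

```text
lid [(np.float64(-0.006), 458), (np.float64(-0.002), 3017), (np.float64(0.002), 1441), (np.float64(0.006), 37), (np.float64(0.01), 54), (np.float64(0.014), 1316), (np.float64(0.018), 2481), (np.float64(0.022), 306), (np.float64(0.026), 4), (np.float64(0.03), 2), (np.float64(0.034), 2), (np.float64(0.038), 3), (np.float64(0.042), 6), (np.float64(0.046), 92), (np.float64(0.05), 126), (np.float64(0.054), 8)]
box [(np.float64(-0.01), 2), (np.float64(-0.006), 279), (np.float64(-0.002), 2130), (np.float64(0.002), 1690), (np.float64(0.006), 249), (np.float64(0.01), 45), (np.float64(0.014), 44), (np.float64(0.018), 50), (np.float64(0.022), 158), (np.float64(0.026), 187), (np.float64(0.03), 83), (np.float64(0.034), 46), (np.float64(0.038), 91), (np.float64(0.042), 271), (np.float64(0.046), 78), (np.float64(0.05), 24), (np.float64(0.054), 52), (np.float64(0.058), 61), (np.float64(0.062), 39), (np.float64(0.066), 51), (np.float64(0.07), 65), (np.float64(0.074), 310), (np.float64(0.078), 323), (np.float64(0.082), 958), (np.float64(0.086), 961), (np.float64(0.09), 43), (np.float64(0.094), 3), (np
[... 458 characters left out ...]
], [0.609, -0.22, 0.109], [0.609, -0.214, 0.096], [0.608, -0.214, 0.108], [0.607, -0.216, 0.109], [0.608, -0.219, 0.104], [0.608, -0.221, 0.105], [0.607, -0.214, 0.099], [0.607, -0.216, 0.099], [0.606, -0.217, 0.105], [0.606, -0.219, 0.102], [0.605, -0.216, 0.097], [0.605, -0.218, 0.099], [0.482, -0.219, 0.101], [0.482, -0.22, 0.105], [0.48, -0.216, 0.106], [0.48, -0.217, 0.107], [0.48, -0.219, 0.108], [0.479, -0.221, 0.11], [0.478, -0.217, 0.101], [0.478, -0.218, 0.106], [0.477, -0.219, 0.109], [0.477, -0.22, 0.111], [0.476, -0.217, 0.099], [0.476, -0.218, 0.103], [0.476, -0.22, 0.105], [0.476, -0.223, 0.101]]
feet ([[543.9, -218.8], [160.3, 122.0], 0.7], array([ 0.5432, -0.2182,  0.0854]))
```

View pics/crop0.png

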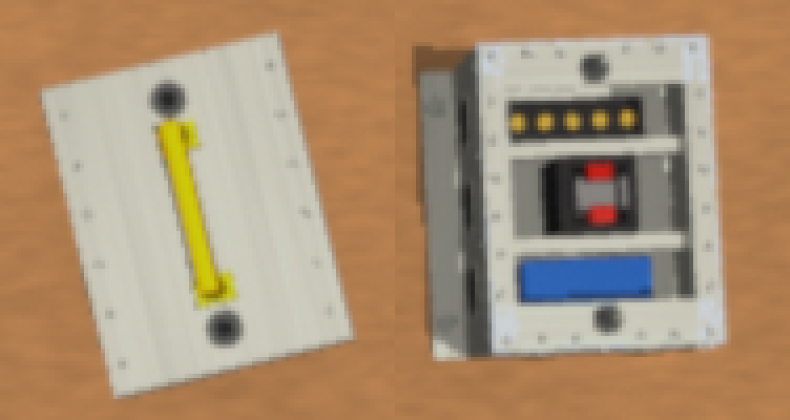

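The crop confirms both parts. The bare aluminium box is centred at about (0.5435, -0.2183) with yaw 0.7°. Its flange is at 0.085, the dowel tips at about 0.11 and the dowels 130 mm apart, which all matches the sizes given. The white lid's handle is at (0.584, 0.1605), yaw 12.5°, and 95×12 mm. Next I press the catch.

```bash
cat >> h.py <<'E'
def q(deg):
    a=np.radians(deg)/2; return [0,np.cos(a),np.sin(a),0]
S=np.array([.5435,-.2183]); YAW=0.7
def press(xy,z0,zmin,stopF,step=.0005,v=.02):
    """lower in small steps till the upward force has risen by stopF"""
    F0=sensors.get_obs()['force'][2]; z=z0; log=[]
    while z>zmin:
        z-=step; ctrl.move_straight([*xy,z],v=v)
        o=sensors.get_obs(); log.append((round(z*1000,1),round(o['tool_pos'][2]*1000,1),round(o['force'][2]-F0,1)))
        if log[-1][2]>stopF: break
    print(log,'t',o['time']); return z
E
python3 - <<'E'
from h import *
claw.grip(0.0)
ctrl.move_pose([*S,.34],q(YAW))
ctrl.move_straight([*S,.279],v=.1); print(sensors.get_obs()['time'],sensors.get_obs()['tool_pos'])
z=press(S,.279,.2675,18)
ctrl.move_straight([*S,.30],v=.05)
ctrl.move_pose([.5,-.05,.42],q(YAW)); f=snap('side','side1'); g=snap('top','top1')
print(sensors.get_obs()['time'])
cv2.imwrite('pics/c1.png',np.hstack([cv2.resize(f['color'][165:245,320:415],None,fx=4,fy=4,interpolation=3),cv2.resize(g['color'][165:245,380:475],None,fx=4,fy=4,interpolation=3)]))
P=cloud(g); R=P[170:250,390:465].reshape(-1,3); d=R[:,:2]-S
m=(abs(d)<.018).all(1); print('latch z top',np.sort(R[m][:,2])[-25:].round(4))
E
```

```text
4.25 [ 0.5436421  -0.21852064  0.27924534]
[(278.5, np.float64(279.0), np.float64(1.4)), (278.0, np.float64(278.1), np.float64(0.3)), (277.5, np.float64(277.4), np.float64(0.3)), (277.0, np.float64(276.9), np.float64(0.7)), (276.5, np.float64(276.4), np.float64(1.0)), (276.0, np.float64(276.0), np.float64(1.0)), (275.5, np.float64(275.5), np.float64(0.7)), (275.0, np.float64(275.0), np.float64(0.6)), (274.5, np.float64(274.5), np.float64(0.5)), (274.0, np.float64(274.0), np.float64(0.2)), (273.5, np.float64(273.5), np.float64(0.6)), (273.0, np.float64(273.1), np.float64(2.0)), (272.5, np.float64(272.8), np.float64(5.7)), (272.0, np.float64(272.3), np.float64(5.6)), (271.5, np.float64(271.9), np.float64(7.0)), (271.0, np.float64(271.5), np.float64(9.1)), (270.5, np.float64(271.1), np.float64(8.6)), (270.0, np.float64(270.6), np.float64(9.4)), (269.5, np.float64(270.2), np.float64(9.8)), (269.0, np.float64(269.7), np.float64(9.6)), (268.5, np.float64(269.2), np.float64(9.5)), (268.0, np.float64(268.7), np.float64(9.1)), (267.5, np.float64(268.3), np.float64(9.6))] t 10.0
11.75
latch z top [0.0774 0.0779 0.078  0.0787 0.0788 0.0789 0.0791 0.0793 0.0799 0.08
 0.0801 0.0805 0.0807 0.082  0.0825 0.0931 0.0935 0.0943 0.0949 0.0962
 0.0978 0.098  0.0997 0.0999 0.1009]
```

View pics/c1.png

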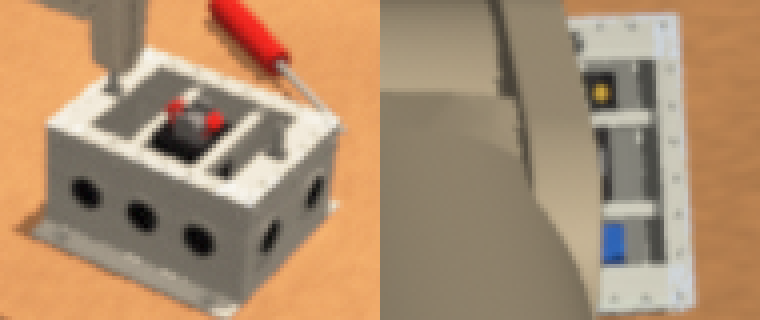

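```bash
python3 - <<'E'
from h import *
for t in ('side0','side1'):
    R=cloud(load(t))[165:245,320:415].reshape(-1,3); d=R[:,:2]-S
    m=(abs(d)<[.022,.018]).all(1)&(R[:,2]<.15); print(t,m.sum(),'latch z top',np.sort(R[m][:,2])[-25:].round(4))
f0=load('side0')['color'];f1=load('side1')['color']
cv2.imwrite('pics/c2.png',np.hstack([cv2.resize(x[180:216,345:390],None,fx=8,fy=8,interpolation=3) for x in (f0,f1)]))
E
```

```text
side0 149 latch z top [0.0848 0.0849 0.0851 0.0851 0.0852 0.0854 0.0854 0.0854 0.0856 0.0859
 0.0862 0.0864 0.0865 0.0866 0.0871 0.0872 0.0872 0.0874 0.0874 0.0876
 0.0877 0.0879 0.088  0.0883 0.0908]
side1 183 latch z top [0.0918 0.0918 0.0919 0.0923 0.0925 0.0926 0.0928 0.0929 0.0935 0.0935
 0.0936 0.0938 0.094  0.0942 0.0943 0.0947 0.0948 0.0948 0.095  0.095
 0.0954 0.0954 0.096  0.0962 0.0964]
```

View pics/c2.png

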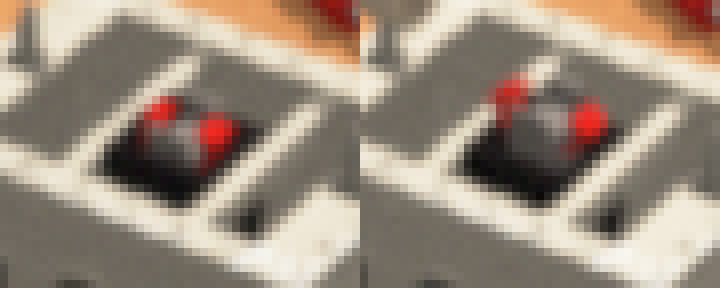

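The catch has popped: its claws are spread in the right half of the crop and its top is about 8 mm higher. Next I pick up the lid.

```bash
python3 - <<'E'
from h import *
L=[.584,.1606]
claw.grip(1.0)
ctrl.move_pose([*L,.31],q(12.5))
ctrl.move_straight([*L,.2125],v=.12)
claw.grip(0.0); o=sensors.get_obs(); print(o['width']*93,o['force'],o['time'])
ctrl.move_straight([*L,.33],v=.12); o=sensors.get_obs(); print(o['width']*93,o['force'],o['time'])
ctrl.move_pose([*S,.34],q(YAW)); f=snap('side','side2'); g=snap('top','top2')
print(sensors.get_obs()['time'],sensors.get_obs()['tool_pos'])
cv2.imwrite('pics/c3.png',np.hstack([f['color'][60:300,260:560],cv2.resize(g['color'][140:260,360:510],None,fx=2,fy=2)]))
P=cloud(f)
c=f['color'].astype(int); R=P.reshape(-1,3)
m=(abs(R[:,:2]-S)<[.095,.075]).all(1)&(R[:,2]>.11)&(R[:,2]<.165)
Q=R[m]; 
top=Q[Q[:,2]>.138]; n=np.linalg.lstsq(np.c_[top[:,:2]-S,np.ones(len(top))],top[:,2],rcond=None); print(len(top),n[0])
E
```

```text
11.831020570414395 [-0.1320979  -0.24397085  0.25438585] 16.4167
11.736747262476802 [ 0.71370017 -0.38438138 -1.93066823] 17.5417
19.0583 [ 0.54423658 -0.21664796  0.33991096]
1702 [ 0.0053937  -0.00988122  0.14506046]
```

View pics/c3.png

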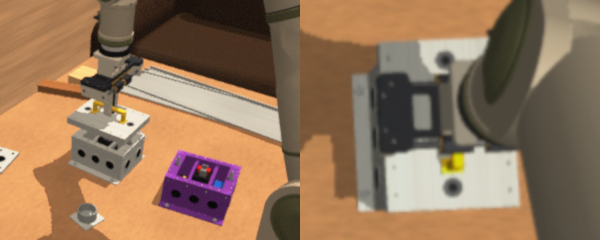

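```bash
python3 - <<'E'
from h import *
g=load('top2'); gray=cv2.cvtColor(g['color'],6)
F=240/np.tan(np.radians(g['fov_y'])/2)
def ray(u,v,z):
    d=g['pose'][:3,:3]@[(u-g['cx'])/F,(v-g['cy'])/F,1]; o=g['pose'][:3,3]; return (o+d*(z-o[2])/d[2])[:2]
def blob(im,u,v,r=6):
    w=im[v-r:v+r+1,u-r:u+r+1].astype(float); w=np.clip(np.median(w)*.85-w,0,None); a,b=np.mgrid[v-r:v+r+1,u-r:u+r+1]; return (b*w).sum()/w.sum(),(a*w).sum()/w.sum()
A=[ray(*blob(gray,*p),.145) for p in ((432,170),(436,233))]
print('holes',A,np.mean(A,0),np.linalg.norm(A[0]-A[1]),np.degrees(np.arctan2(*(A[0]-A[1])[::-1])))
P=cloud(load('top0')); R=P[160:255,380:468].reshape(-1,3); R=R[R[:,2]>.1]
D=[R[R[:,0]>.55].mean(0)[:2],R[R[:,0]<.55].mean(0)[:2]]
print('dowels',D,np.mean(D,0),np.degrees(np.arctan2(*(D[0]-D[1])[::-1])))
P=cloud(load('side0')); R=P[150:260,310:430].reshape(-1,3); R=R[(R[:,2]>.098)&(abs(R[:,:2]-S)<[.075,.03]).all(1)]
for s in (R[R[:,0]>.55],R[R[:,0]<.53]): print('side dowel',s.mean(0),len(s))
R=cloud(g).reshape(-1,3); m=(abs(R[:,:2]-S)<[.11,.09]).all(1)&(abs(R[:,2]-.145)<.006); print('plate rect',cv2.minAreaRect((R[m][:,:2]*1000).astype(np.float32)))
print(sensors.get_obs()['tool_pos'],sensors.get_obs()['force'])
E
```

```text
holes [array([ 0.61152744, -0.21667787]), array([ 0.48138326, -0.21884307])] [ 0.54645535 -0.21776047] 0.13016219230764084 0.9531389945394051
dowels [array([ 0.60866   , -0.21748357]), array([ 0.47845358, -0.21895397])] [ 0.54355679 -0.21821877] 0.6470063351543335
side dowel [ 0.60919799 -0.21419789  0.10321457] 10
side dowel [ 0.47897227 -0.21769483  0.10323591] 10
plate rect ((545.7361450195312, -216.79571533203125), (174.39251708984375, 135.31629943847656), 0.9357279539108276)
[ 0.54423658 -0.21664796  0.33991096] [ 0.60502232 -0.45476832 -1.62971012]
```

The lid is level and its holes are 130 mm apart, but it sits about 2.5 mm beyond the dowels in x. I'll correct the target and descend with force feedback.

```bash
python3 - <<'E'
from h import *
T=np.array([.5418,-.2175])
ctrl.move_straight([*T,.315],v=.05); ctrl.pause(.3); o=sensors.get_obs(); print(o['tool_pos'],o['force'])
z=press(T,.315,.2965,7,step=.0015,v=.03)
o=sensors.get_obs(); print(o['tool_pos'],o['force'],o['moment'],o['time'])
f=snap('side','side3')
cv2.imwrite('pics/c4.png',cv2.resize(f['color'][130:250,310:430],None,fx=4,fy=4,interpolation=3))
E
```

```text
[ 0.54184738 -0.21754507  0.31527095] [-0.54874519  0.2964738  -2.04103692]
[(313.5, np.float64(313.4), np.float64(0.9)), (312.0, np.float64(311.8), np.float64(0.4)), (310.5, np.float64(310.4), np.float64(0.5)), (309.0, np.float64(308.9), np.float64(0.4)), (307.5, np.float64(307.4), np.float64(-0.5)), (306.0, np.float64(305.9), np.float64(-0.6)), (304.5, np.float64(304.4), np.float64(-0.3)), (303.0, np.float64(302.9), np.float64(-0.5)), (301.5, np.float64(301.5), np.float64(-0.8)), (300.0, np.float64(300.0), np.float64(-0.7)), (298.5, np.float64(298.5), np.float64(-1.0)), (297.0, np.float64(296.9), np.float64(-1.1)), (295.5, np.float64(295.7), np.float64(2.4))] t 23.2583
[ 0.54193062 -0.21768204  0.29568947] [ 2.15590408 -3.68330679  0.38472517] [-0.82304602 -0.34662458  0.01003516] 23.2583
```

View pics/c4.png

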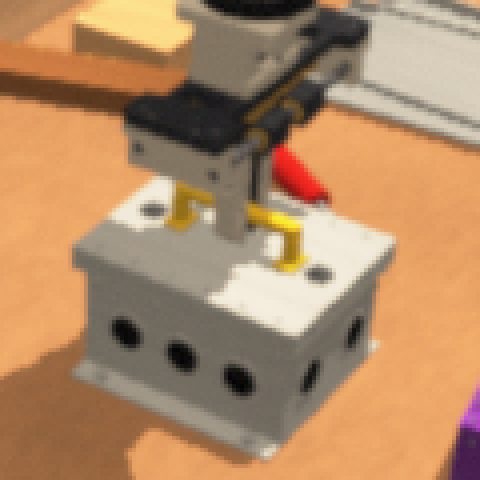

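The lid is over both dowels and resting on the catch: contact came at TCP z 0.2957 against 0.296 expected. Next I release, rise, close the fingers and press on the bar.

```bash
python3 - <<'E'
from h import *
C=np.array([.5437,-.2182])
claw.grip(1.0)
ctrl.move_straight([.5418,-.2175,.345],v=.1)
claw.grip(0.0)
ctrl.move_straight([*C,.345],v=.05)
ctrl.move_straight([*C,.323],v=.06); ctrl.pause(.2)
z=press(C,.323,.3055,22,step=.0007)
ctrl.pause(.2); print(sensors.get_obs()['tool_pos'],sensors.get_obs()['force'])
ctrl.move_straight([*C,.325],v=.03)
ctrl.move_straight([*C,.40],v=.15)
ctrl.move_pose([.45,0.05,.45],q(YAW)); f=snap('side','side4'); g=snap('top','top4'); print(sensors.get_obs()['time'])
for t,n,w in (('side',f,(130,260,310,430)),('top',g,(140,260,370,480))):
    R=cloud(n)[w[0]:w[1],w[2]:w[3]].reshape(-1,3); d=R[:,:2]-S; 
    p=R[(abs(d[:,0])<.08)&(abs(d[:,1])>.02)&(abs(d[:,1])<.06)&(R[:,2]>.07)&(R[:,2]<.12)]
    h=R[(abs(d[:,0])<.035)&(abs(d[:,1])<.01)&(R[:,2]>.108)&(R[:,2]<.15)]
    if len(p)>50: print(t,'plate fit',np.linalg.lstsq(np.c_[p[:,:2]-S,np.ones(len(p))],p[:,2],rcond=None)[0],len(p))
    print('bar top',np.median(h[:,2]) if len(h) else None,len(h))
cv2.imwrite('pics/c5.png',cv2.resize(f['color'][130:250,310:430],None,fx=4,fy=4,interpolation=3))
E
```

```text
[(322.3, np.float64(322.4), np.float64(0.3)), (321.6, np.float64(321.6), np.float64(1.8)), (320.9, np.float64(320.8), np.float64(0.3)), (320.2, np.float64(320.3), np.float64(2.4)), (319.5, np.float64(319.6), np.float64(3.2)), (318.8, np.float64(318.8), np.float64(2.4)), (318.1, np.float64(318.1), np.float64(3.3)), (317.4, np.float64(317.4), np.float64(3.3)), (316.7, np.float64(316.7), np.float64(3.7)), (316.0, np.float64(315.9), np.float64(3.2)), (315.3, np.float64(315.2), np.float64(4.3)), (314.6, np.float64(314.6), np.float64(4.0)), (313.9, np.float64(313.9), np.float64(3.8)), (313.2, np.float64(313.2), np.float64(4.2)), (312.5, np.float64(312.5), np.float64(4.0)), (311.8, np.float64(311.8), np.float64(4.8)), (311.1, np.float64(311.0), np.float64(4.2)), (310.4, np.float64(310.4), np.float64(3.8)), (309.7, np.float64(309.6), np.float64(4.1)), (309.0, np.float64(309.0), np.float64(4.7)), (308.3, np.float64(308.6), np.float64(9.1)), (307.6, np.float64(308.4), np.float64(13.4)), (306.9, np.float64(308.3), np.float64(20.4)), (306.2, np.float64(308.3), np.float64(26.8))] t 33.7
[ 0.54387211 -0.21833219  0.30825001] [-5.15613343  1.38648602 25.86337043]
36.5333
side plate fit [ 0.00097944 -0.0013432   0.09324272] 691
bar top 0.12337750629294214 114
top plate fit [0.00136642 0.00089945 0.09517255] 2747
bar top 0.12657336814189635 201
```

View pics/c5.png

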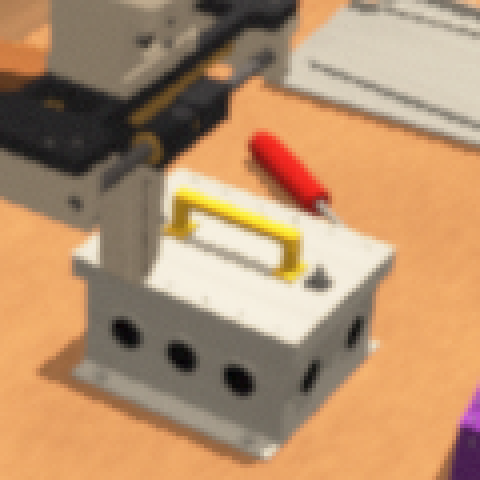

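The stop came sharply at 308.3 mm, against 308 expected. With nothing touching the lid, the plate top is level at 0.093–0.095 (0.094 expected latched, 0.102 unlatched), and the dowels show through the holes. Handing in.

```bash
python3 -c "
from h import *
ctrl.hand_in()"
```

```text
the job is handed in; nothing more can be done
```

The lid is on the box, latched and released, and I handed the job in at about 36.5 s of the 58 s allowed.

- **Catch:** I pressed it with closed fingertips and it popped out. Its top rose about 8 mm and the claws spread. I did not feel the sharp end stop in that press, where the force levelled off near 10 N, so I confirmed it from the side picture and depth.
- **Fit:** I picked up the bare aluminium lid by its handle. It hung about 2.5 mm off the dowels, so I corrected for that before lowering it. It came down to the catch with almost no resistance, at the expected height.
- **Latching:** I let go, then pressed the middle of the handle bar until it reached a firm stop at about 27 N. That was within 0.3 mm of the expected height.
- **Final check:** With the robot clear, both cameras show the lid level. The plate top is at 93–95 mm (94 expected latched, 102 unlatched). The bar top is at 123 mm (side camera) and 127 mm (top camera), with 126 expected. The cameras differ by 2–3 mm, and both readings fit only the latched height.

The arm did not go near the loose parts, and nothing looked disturbed in the pictures I viewed, but I did not measure their positions again at the end.

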